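# Check the spring tester's beam, then draw its spring slide to the red mark and hold

## Robot

A 6-joint arm with a two-finger parallel gripper is mounted at the origin on a cart in front of the work surface, level with it; the furniture and walls round the work are solid. World frame = base frame: x ahead of the robot, y to its left, z up, the work surface at z = 0. Lengths are in mm, angles in rad, forces in N, time in s.
With the tool pointing down it reaches from about 350 to 775 mm from the base axis. Payload 7.3 kg.
Tool frame: the origin (TCP) lies between the finger pads; the fingertips stand bot.tips_ahead ahead of it and the grasp point (between the pads) lies 6 mm ahead of it (bot.tips_ahead is the distance from the TCP to the fingertips, in mm); z points along the fingers, y is the line along which they close (so a half turn about z gives the same grasp; the last joint's range is limited). The gripper opens to 92 mm and grips with 3 to 60 N. Pads are 19 mm wide; open, the fingers measure 130 mm over their backs; the gripper's body (75 mm by 190 mm) begins 47 mm behind the grasp point.
Start: joints at [1.011, 0.342, 1.524, -0, 1.275, -0.146], TCP at [211.085, 480.714, 251.741] pointing down, gripper open.
Joint ranges: [-2.53, 2.53], [-0.77, 2.02], [0.04, 2.7], [-1, 4.14], [0.28, 2.66], [-3.11, 3.11]. Speed limits (rad/s): [2.57, 2.57, 3.14, 3.14, 3.14, 3.14].

## Interface

Orientations are given as [roll, pitch, yaw] about the fixed x, y, z axes, in that order (R = Rz(yaw) Ry(pitch) Rx(roll)).
In Python, from plant import bot gives the robot as it stands. The module is installed in compiled form; this text tells all that it offers.
- The arm moves only by the tool step_arm, never from a script. Its argument "targets" is one flat list of numbers, 7 for each row, row after row: the opening, from 0 (shut) to 1 (fully open), then the shift along the tool's x, y, z each as a share of 100 mm, from -1 to 1, then the turn, a rotation vector about the tool's x, y, z each as a share of pi/4 rad, from -1 to 1. A call has 1 to 20 rows; each row is the pose to reach, as a shift and turn from the pose commanded when the call began, along the tool's axes at that moment; what a row does not reach only later rows make up. A row lasts 1/8 s, in which the tool goes at most 62.5 mm and 10.7 degrees, less where a joint would pass 70% of its speed; a pose out of reach is approached as far as the arm can. A call with a number of a shift or a turn outside -1 to 1 is refused whole. A call with a gripper value outside its range is refused whole. The fingers move at their own pace and stop on an object; the grip force is fixed at half the most. Time passes only in rows, so rows that repeat a pose let the fingers close. It gives the time, the measured TCP pose, the force, the opening and the grip force at its end, in the units of the state.
- bot.get_obs(): the state, without advancing time (a new reading comes with each control period).
- bot.capture(name): name is "scene" or "top" or "wrist"; returns (picture, depth): 400x640x3 uint8, blue, green, red; 400x640 float32, mm along the optical axis (not along the pixel's ray), 0 where there is no reading.
- bot.camera_info(name): a dict with "fx", "fy", "cx", "cy" (pixels), "camera_from_world" (4x4, takes a point from world to camera coordinates); the wrist camera has in their place "hand_eye" (4x4, takes a point from camera to tool coordinates, whose origin is the TCP and whose axes are the flange's). Camera axes: x right, y down, z forward; pixel columns grow to the right and rows downward; lengths in mm; the calibration is good to about 2 mm. A picture is of the moment at which its call begins: read the wrist's pose just before it. camera_info takes no time and is no camera call.
- bot.close_job(): hands the job in; it is judged then, once.
The state is a dict: "time": time; "joint_positions": joint angles; "dq": joint speeds; "tau": joint torques, N m; "tool_pos": TCP position; "tcp_rot": TCP orientation; "contact_force": force on the tool from outside, world axes, zero at the start; "moment": the same for the moment, N m; "grip_width": finger opening in mm; "finger_force": force on a finger pad.
Only numpy, scipy, OpenCV 4.12 (cv2) and the standard library are available. Lean on these libraries where they do the work, as an engineer would, in place of code of your own. Each camera call takes 0.05 s, during which the arm holds its last target. There are 200 camera calls.

## Task

On the bench spring tester, push the black-balled arrest lever all the way back so that the beam is let down, wait until the beam has come to rest, then bring the lever fully forward again so that the beam is locked level. Only then draw the spring-return slide out towards the front by its orange grip until its black index stands at the red mark on the scale, without overdrawing it past the mark or shifting the mark, and finish while still holding it there: do not let go. Leave the loose things round about where they are.

Things in the scene. Friction and masses are not known exactly. Their poses are not given: they have to be found in the camera images.
- tester: Grey bench spring tester with green fittings, fixed on the bench, 260 (x) x 280 (y) x 20 mm casting, 181 mm high at the zero plate behind its beam. Origin: centre of its underside. Its front is its own -x side (roughly towards the robot), +y is its left. Lever at the left, slide and scale at the right, beam along y at the back (own x = +95 mm, pivot 125 mm up, beam 205 mm long in all). All other parts named here are on it and turn with it.
- arrest_lever (a joint): Arrest lever, rad. 0 = leaning 0.5 rad to the front (beam locked level), 1.0 = leaning 0.5 rad to the back (beam let down), both end stops. The hinge axis is the tester's own +y through point lever_pivot. Stiff hinge, about 0.1 N m, stays where it is left; needs about 2 N at the ball. The round ball can lag some mm behind in a light pinch, so move on a little towards the stop.
- lever_pivot (a point): Point on the hinge axis of the arrest lever, 42 mm above the bench, between two green cheeks 50 mm long whose tops are 50 mm above the bench.
- lever_ball (a point): Centre of the black ball, 26 mm across, on the end of the arrest lever, 65 mm from lever_pivot: about 99 mm above the bench at either end of the swing and 107 mm in the middle. Free all round above 60 mm; can be pinched from above across y and swung along its arc.
- test_beam (a joint): Aluminium beam with a brass weight on its left end, rad. 0 = level (locked). When let down its left end sinks and swings briefly for about a second until it rests at about 0.17 rad, well clear of any stop.
- draw_slide (a joint): Draw slide, m. 0 = home (it returns there by its spring), grows as it is drawn to the front along the tester's own -x; end stop at 0.085. The spring pulls back with about 4 N at home, growing by 1.1 N per 10 mm.
- draw_grip (a point): Centre of the upright round orange grip of the draw slide, 20 mm across (27 mm at its cap), graspable from 50 to 94 mm above the bench, top at 108 mm; this point is 80 mm above the bench. Slide carriage 34 x 44 mm below it, top 42 mm above the bench; green spring housing 61 mm high begins 63 mm behind the grip when home.
- slide_index (a point): Tip of the thin black index blade on the right side of the slide carriage, 37 mm above the bench, over the white scale; it moves with the slide.
- set_mark (a point): Middle of the line of the red set mark on the white scale at the tester's right edge, 34 mm above the bench, in front of the index. The line is 4 mm wide and runs along the tester's y. It stands 35 to 65 mm in front of the index when the slide is home; the slide is right when slide_index and set_mark have the same position along the tester's x.
- tape_measure: Yellow tape measure, 75 x 89 x 34 mm, left of the tester, to be left alone. Origin under its centre.
- screw_jar_yellow: Clear screw jar with a yellow lid, 60 mm across, 76 mm high, left of the tester at the back, to be left alone. Origin under its centre.
- hex_keys: Red hex key holder, 45 x 78 x 20 mm, right of the tester, to be left alone. Origin under its centre.
- screw_jar_red: Clear screw jar with a red lid, 64 mm across, 88 mm high, right of the tester at the back, to be left alone. Origin under its centre.
- torch: Black torch lying at the right of the bench, 80 x 141 x 43 mm, to be left alone. Origin under its centre.

How it is judged:
By the outcome, as a careful person would: the job done as asked, in the order asked, and still so for the second after the job is handed in, while the arm keeps its last pose, push and grip.
It also fails if it takes over 58 s, if anything falls off the work surface, if the arm or the gripper's body presses on something with over 40 N, if the wrist force passes 120 N, or if a joint passes its speed limit or range.

## Working session

There is one attempt and no reset: what is moved stays moved. The work goes in short steps, Python scripts to look and compute and a tool call to move; the robot and the scene stay as the last step left them, time stands still between calls to the robot, and variables do not carry over. Pictures are saved under pics/ and viewed, at most 11 in all, crops included, and the job is handed in when it is done.

Besides the shell and the picture viewer there is one more tool, called as name(argument=value, ...) on one line, values as JSON. step_arm: Moves the arm, as the interface text tells. Shift numbers are shares of 100 mm and turn numbers shares of pi/4 rad, none past 1 either way. Its arguments: {"type":"object","properties":{"targets":{"type":"array"}},"required":["targets"]}

```bash
mkdir -p pics; cat > h.py <<'E'
import numpy as np, cv2
from scipy.spatial.transform import Rotation as R
from plant import bot
def cam(n):
    c=bot.camera_info(n); K=np.array([[c['fx'],0,c['cx']],[0,c['fy'],c['cy']],[0,0,1]])
    if n=='wrist':
        o=bot.get_obs(); T=np.eye(4); T[:3,:3]=R.from_euler('xyz',o['tcp_rot']).as_matrix(); T[:3,3]=o['tool_pos']
        W=T@np.array(c['hand_eye'])
    else: W=np.linalg.inv(np.array(c['camera_from_world']))
    return K,W
def onplane(K,W,u,v,z):
    d=W[:3,:3]@np.linalg.inv(K)@np.array([u,v,1.]); o=W[:3,3]
    return o+d*(z-o[2])/d[2]
def cloud(K,W,dep):
    v,u=np.mgrid[:dep.shape[0],:dep.shape[1]]
    p=np.stack([(u-K[0,2])/K[0,0]*dep,(v-K[1,2])/K[1,1]*dep,dep],-1)
    return p@W[:3,:3].T+W[:3,3]
E
python3 - <<'E'
from h import *
o=bot.get_obs(); print(o['tool_pos'],o['tcp_rot'],o['grip_width'],bot.tips_ahead)
for n in ('scene','top'):
    K,W=cam(n); p,d=bot.capture(n); cv2.imwrite(f'pics/{n}0.png',p); np.save(f'{n}0.npy',d); print(n,W[:3,3],W[:3,2])
E
```

```text
[210.89385506 480.38337815 251.0385175 ] [-3.14006516e+00 -2.06532419e-04  2.72777122e+00] 91.81191340481283 25.0
scene [ -274.55821153 -1023.29070207   805.04997163] [ 0.58933799  0.65558422 -0.47211234]
top [ 387.95318369  -65.07339259 1380.52867472] [ 0.16927005 -0.00800428 -0.9855372 ]
```

View pics/scene0.png

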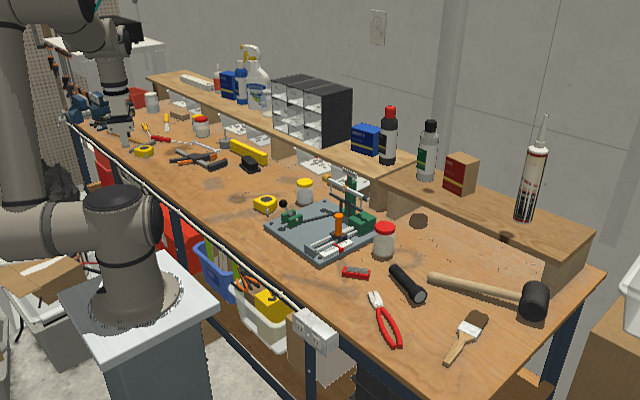

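View pics/top0.png

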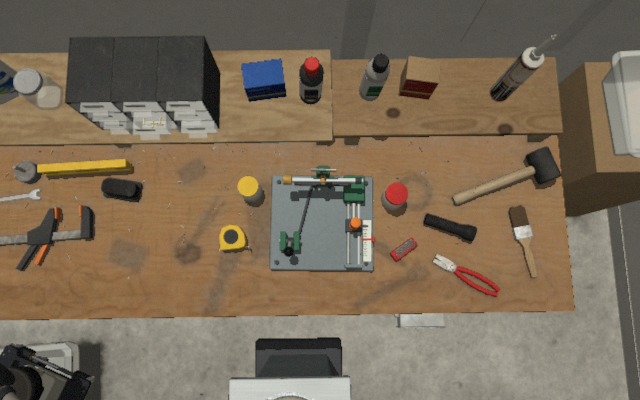

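The top view shows the tester at about (271–373, 177–271), the lever ball near (289,251), the orange grip near (355,224) and the red mark near (368,240).

```bash
python3 - <<'E'
from h import *
p=cv2.imread('pics/top0.png'); d=np.load('top0.npy'); K,W=cam('top'); C=cloud(K,W,d)
cr=p[165:280,255:390]; cv2.imwrite('pics/crop_top.png',cv2.resize(cr,None,fx=5,fy=5,interpolation=cv2.INTER_NEAREST)[:600])
hsv=cv2.cvtColor(p,cv2.COLOR_BGR2HSV)
box=np.zeros(d.shape,bool); box[165:280,255:390]=1
def blob(name,m):
    m=m&box; v,u=np.nonzero(m); print(name,len(u),u.mean(),v.mean(),np.median(C[m],0),C[m].max(0)); 
blob('orange',(hsv[...,0]>5)&(hsv[...,0]<14)&(hsv[...,1]>200)&(hsv[...,2]>150)&(C[...,2]>70))
m=(hsv[...,2]<50)&(C[...,2]>75)&(C[...,0]<480); blob('ball',m)
# base plate outline
m=box&(abs(C[...,2]-20)<5)
m=cv2.morphologyEx(m.astype(np.uint8),cv2.MORPH_OPEN,np.ones((3,3)))>0
r=cv2.minAreaRect(C[m][:,:2].astype(np.float32)); print(r); print(cv2.boxPoints(r))
for (u,v) in [(355,224),(289,251)]: print(C[v,u])
E
```

```text
orange 8 358.0 223.375 [ 542.38162743 -184.34483136  107.07585015] [ 550.90567827 -174.59142235  110.84086273]
ball 58 288.05172413793105 251.72413793103448 [471.89638782  -3.58086188 108.90704832] [479.08109019   9.80455315 114.35888998]
((558.322998046875, -89.82417297363281), (278.67730712890625, 259.02716064453125), 88.38247680664062)
[[ 424.92786  -225.45148 ]
 [ 683.8518   -232.76312 ]
 [ 691.71814    45.80313 ]
 [ 432.7942     53.114777]]
[ 540.01851222 -174.235855    108.37623505]
[473.75246516  -6.04669112 110.73074281]
```

View pics/crop_top.png

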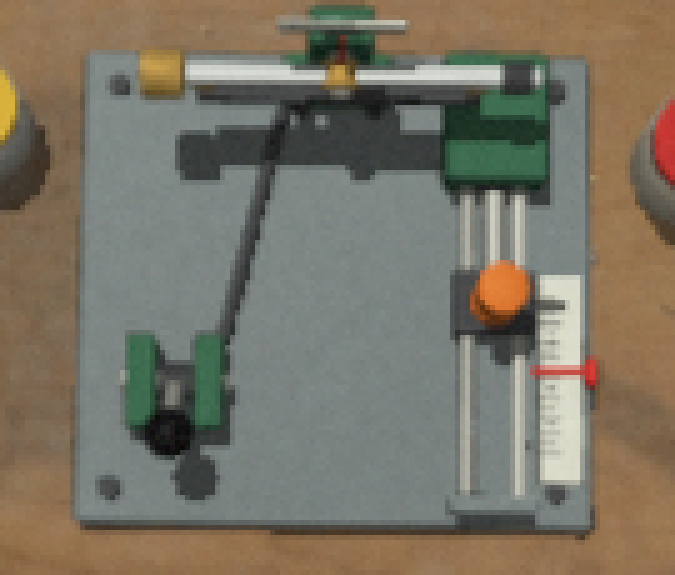

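The close-up shows the ball at crop (168,432), the grip cap at (500,290), the index at about (550,305) and the red mark at about (565,371). I'll travel there now.

step_arm(targets=[1,-0.48,-0.38,0,0,0,0,1,-0.96,-0.76,0,0,0,0,1,-0.96,-0.76,0,0,0,0])

```text
time: 0.48
tool_pos: [269.7, 369.7, 251.6]
tcp_rot: [-3.14, 0.0, 2.723]
contact_force: [-0.8, -0.1, 0.5]
grip_width: 91.7
finger_force: 0.0
```

step_arm(targets=[1,-0.48,-0.38,0,0,0,0,1,-0.96,-0.76,0,0,0,0,1,-0.96,-0.76,0,0,0,0])

```text
time: 0.85
tool_pos: [327.2, 262.1, 251.7]
tcp_rot: [-3.141, 0.0, 2.722]
contact_force: [-0.7, 0.3, 0.3]
grip_width: 91.8
finger_force: 0.0
```

step_arm(targets=[1,-0.48,-0.38,0,0,0,0,1,-0.96,-0.76,0,0,0,0,1,-0.96,-0.76,0,0,0,0])

```text
time: 1.23
tool_pos: [384.6, 154.5, 251.6]
tcp_rot: [3.141, 0.0, 2.723]
contact_force: [-1.3, 0.1, -0.8]
grip_width: 91.9
finger_force: 0.0
```

step_arm(targets=[1,-0.48,-0.38,0,0,0,0,1,-0.96,-0.76,0,0,0,0,1,-0.96,-0.76,0,0,0,-0.49,1,-0.96,-0.76,0,0,0,-0.49,1,-0.96,-0.76,0,0,0,-0.49])

```text
time: 1.85
tool_pos: [440.3, 49.9, 251.5]
tcp_rot: [3.141, -0.0, 3.113]
contact_force: [0.5, -0.1, 0.3]
grip_width: 92.0
finger_force: 0.0
```

```bash
python3 - <<'E'
from h import *
o=bot.get_obs(); print(o['time'],o['tool_pos'],o['tcp_rot'],o['joint_positions'])
K,W=cam('wrist'); p,d=bot.capture('wrist'); cv2.imwrite('pics/w0.png',p); np.save('w0.npy',d); np.savez('w0c.npz',K=K,W=W)
print(W[:3,3],W[:3,:3],K)
E
```

```text
1.85 [440.34951433  49.88724278 251.50299773] [ 3.14074824e+00 -4.95067727e-04  3.11338728e+00] [-6.10079467e-02  1.92198952e-01  1.73256577e+00  8.82259713e-04
  1.21735056e+00 -1.60390428e+00]
[365.20784363  52.13359547 384.33496664] [[ 2.80962528e-02  9.61751664e-01  2.72478141e-01]
 [ 9.99605087e-01 -2.71741270e-02 -7.15798853e-03]
 [ 5.20148218e-04  2.72571649e-01 -9.62135347e-01]] [[313.5258055    0.         322.46615359]
 [  0.         313.5258055  195.30082863]
 [  0.           0.           1.        ]]
```

View pics/w0.png

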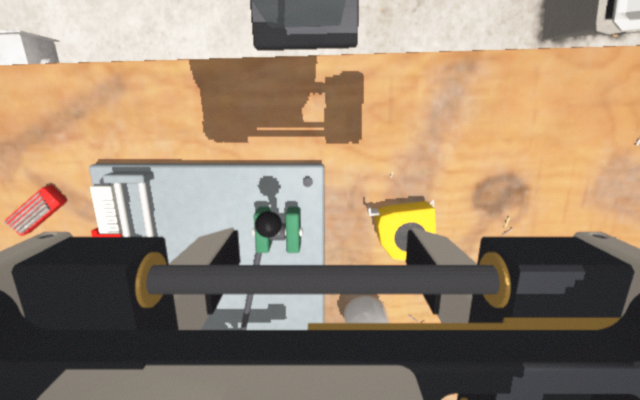

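The wrist view shows the ball at (268,223), the plate's front edge at row ~165 and its left edge at column ~322. The scale and red mark are at lower left around (105,232).

```bash
python3 - <<'E'
from h import *
z=np.load('w0c.npz');K,W=z['K'],z['W'];p=cv2.imread('pics/w0.png');d=np.load('w0.npy')
g=p.max(2); m=(g<45).astype(np.uint8); m[:205]=0;m[240:]=0;m[:,:245]=0;m[:,285:]=0
n,l,s,c=cv2.connectedComponentsWithStats(m); i=1+np.argmax(s[1:,4]); print(s[i],c[i]); print('ball w',onplane(K,W,*(s[i,:2]+(s[i,2:4]-1)/2),99))
C=cloud(K,W,d); b=C[205:240,245:290].reshape(-1,3); b=b[b[:,2]>85]; print('depth ball',b.mean(0),b.max(0),b.min(0))
# top view rays
K,W=cam('top'); print('top ball',onplane(K,W,255+168/5,165+432/5,99),'grip',onplane(K,W,255+500/5,165+290/5,106))
print('index',onplane(K,W,255+550/5,165+305/5,37),'mark',onplane(K,W,255+563/5,165+371/5,34))
print('plate corners',[onplane(K,W,255+a/5,165+b/5,20)[:2].round(1) for a,b in ((78,520),(593,525),(90,52),(588,60))])
E
```

```text
[256 211  25  25 334] [268.22754491 221.11976048]
ball w [472.43995832  -3.5898653   99.        ]
depth ball [469.61167271  -1.77376892 109.43761224] [484.69211983  52.13359547 384.33496664] [365.20784363 -15.6271288   95.67048188]
top ball [473.54737951  -4.48070621  99.        ] grip [ 542.86782717 -174.51124899  106.        ]
index [ 542.77127922 -207.08342222   37.        ] mark [ 507.46097143 -213.26214562   34.        ]
plate corners [array([432.5,  47.7]), array([ 425.9, -228.2]), array([688.9,  41.2]), array([ 680.7, -234.2])]
```

step_arm(targets=[0.7,-0.34,-0.53,0.1,0,0,0,0.7,-0.34,-0.53,0.5,0,0,0,0.7,-0.34,-0.53,0.9,0,0,0,0.7,-0.34,-0.53,0.9,0,0,0])

```text
time: 2.4
tool_pos: [471.2, -4.7, 159.6]
tcp_rot: [3.14, -0.006, 3.111]
contact_force: [-0.1, -0.0, -0.6]
grip_width: 64.5
finger_force: 0.0
```

step_arm(targets=[0.6,0,0,0.3,0,0,0,0.6,0,0,0.56,0,0,0,0.6,0,0,0.56,0,0,0,0.1,0,0,0.56,0,0,0,0.1,0,0,0.56,0,0,0,0.1,0,0,0.56,0,0,0,0.1,0,0,0.56,0,0,0,0.1,0,0,0.56,0,0,0])

```text
time: 3.4
tool_pos: [473.3, -4.3, 106.5]
tcp_rot: [3.139, 0.002, 3.112]
contact_force: [0.5, 10.3, 3.7]
grip_width: 24.0
finger_force: 30.0
```

step_arm(targets=[0.1,-0.06,0,-0.03,0,0,0,0.1,-0.12,0,-0.05,0,0,0,0.1,-0.18,0,-0.07,0,0,0,0.1,-0.25,0,-0.08,0,0,0,0.1,-0.31,0,-0.08,0,0,0,0.1,-0.38,0,-0.08,0,0,0,0.1,-0.44,0,-0.07,0,0,0,0.1,-0.5,0,-0.05,0,0,0,0.1,-0.56,0,-0.03,0,0,0,0.1,-0.62,0,0,0,0,0,0.1,-0.64,0,0.01,0,0,0,0.1,-0.66,0,0.02,0,0,0,0.1,-0.66,0,0.02,0,0,0])

```text
time: 5.03
tool_pos: [539.3, -6.1, 104.8]
tcp_rot: [3.139, 0.001, 3.112]
contact_force: [-1.2, 9.3, 7.0]
grip_width: 24.3
finger_force: 30.0
```

```bash
cat > look.py <<'E'
from h import *
import sys
o=bot.get_obs(); print(o['time'],o['tool_pos'].round(1) if hasattr(o['tool_pos'],'round') else o['tool_pos'],o['contact_force'],o['grip_width'])
a,d=bot.capture('scene'); b,e=bot.capture('top')
np.savez('last.npz',a=a,d=d,b=b,e=e)
x=cv2.resize(a[165:275,255:405],None,fx=5,fy=5,interpolation=cv2.INTER_CUBIC)
cv2.imwrite(sys.argv[1],x)
E
python3 look.py pics/s1.png
```

```text
5.025 [539.3  -6.1 104.8] [-1.15433544  9.3104869   6.96016   ] 24.292453305224285
```

View pics/s1.png

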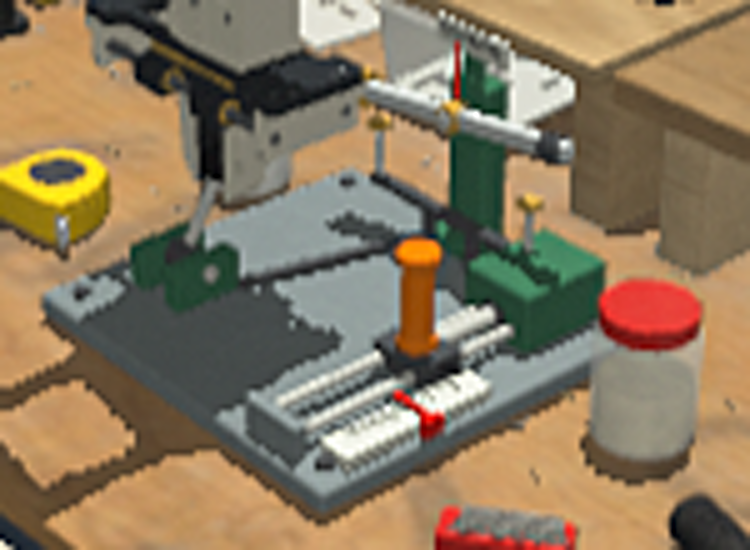

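The lever leans back and the beam's left end appears lower. The x-force is still small, so I'll push on to the stop.

step_arm(targets=[0.1,-0.03,0,0.015,0,0,0,0.1,-0.05,0,0.025,0,0,0,0.1,-0.05,0,0.025,0,0,0])

```text
time: 5.5
tool_pos: [541.1, -6.1, 103.6]
tcp_rot: [3.139, -0.005, 3.113]
contact_force: [-16.5, 7.6, 27.3]
grip_width: 24.1
finger_force: 30.0
```

step_arm(targets=[0.1,-0.03,0,0.015,0,0,0,0.1,-0.05,0,0.025,0,0,0,0.1,-0.05,0,0.025,0,0,0])

```text
time: 5.88
tool_pos: [544.6, -6.2, 101.4]
tcp_rot: [3.139, -0.009, 3.113]
contact_force: [-21.4, 7.3, 33.6]
grip_width: 24.0
finger_force: 30.0
```

```bash
python3 - <<'E'
from h import *
z=np.load('last.npz'); a,e=z['a'],z['e']; K,W=cam('scene')
import json
def beam(d):
    C=cloud(K,W,d); 
    yaw=-0.026;c=np.array([557.5,-92])
    q=C[...,:2]-c; X=q@[np.cos(yaw),np.sin(yaw)]; Y=q@[-np.sin(yaw),np.cos(yaw)]
    m=(abs(X-93)<14)&(abs(Y)<95)&(C[...,2]>95)&(C[...,2]<165)
    for y0 in range(-90,95,20):
        k=m&(abs(Y-y0)<10)
        if k.sum()>3: print(y0,k.sum(),np.percentile(C[...,2][k],[10,50,90]).round(1))
beam(np.load('scene0.npy'));print();beam(z['d']);print(); o,d=bot.capture('scene');beam(d)
E
```

```text
-90 19 [127.  132.1 134.9]
-70 41 [102.6 123.2 131.2]
-50 23 [124.3 127.9 131.9]
-30 21 [122.8 128.9 132.2]
-10 49 [107.9 130.8 139.9]
10 37 [103.7 131.8 146. ]
30 16 [123.  129.2 132.3]
50 22 [122.  128.1 132.1]
70 42 [101.6 122.1 132.2]
90 36 [120.2 130.5 137.8]

-90 19 [135.5 144.2 148.4]
-70 31 [ 97.5 137.  143.1]
-50 21 [130.3 137.1 139.2]
-30 21 [126.3 131.7 136.2]
-10 50 [102.5 129.7 135.8]
10 40 [106.1 131.8 152.8]
30 19 [118.6 124.9 127.1]
50 22 [114.  120.1 124.2]
70 20 [ 95.9 117.7 120.6]
90 12 [103.8 116.6 122.6]

-90 23 [133. 143. 148.]
-70 26 [ 95.8 136.1 141.2]
-50 22 [129.3 137.6 140.4]
-30 19 [126.  131.1 136.3]
-10 59 [106.8 131.3 141.1]
10 35 [106.2 129.8 153.9]
30 20 [116.3 123.5 127.5]
50 20 [115.2 121.2 124.6]
70 16 [ 99.6 116.9 121.7]
```

step_arm(targets=[0.1,0.08,0,-0.03,0,0,0,0.6,0.08,0,-0.03,0,0,0,0.6,0.08,0,-0.03,0,0,0,0.6,0.14,0.01,-0.05,0,0,0,0.6,0.14,0.01,-0.05,0,0,0,0.1,0.14,0.01,-0.05,0,0,0,0.1,0.14,0.01,-0.05,0,0,0,0.1,0.14,0.01,-0.05,0,0,0,0.1,0.14,0.01,-0.05,0,0,0,0.1,0.14,0.01,-0.05,0,0,0,0.1,0.14,0.01,-0.05,0,0,0,0.1,0.14,0.01,-0.05,0,0,0])

```text
time: 7.42
tool_pos: [535.0, -5.9, 103.7]
tcp_rot: [3.14, 0.0, 3.113]
contact_force: [-0.2, 4.5, -0.6]
grip_width: 24.2
finger_force: 30.0
```

step_arm(targets=[0.1,0,0,0,0,0,0,0.1,0,0,0,0,0,0,0.1,0,0,0,0,0,0,0.1,0,0,0,0,0,0,0.1,0,0,0,0,0,0,0.1,0,0,0,0,0,0,0.1,0,0,0,0,0,0,0.1,0,0,0,0,0,0])

```text
time: 8.43
tool_pos: [535.0, -5.9, 103.7]
tcp_rot: [3.14, 0.0, 3.113]
contact_force: [0.3, 5.5, 0.4]
grip_width: 24.5
finger_force: 30.0
```

```bash
python3 look.py pics/s2.png; python3 - <<'E'
from h import *
K,W=cam('scene')
z=np.load('last.npz')
C=cloud(K,W,z['d']);yaw=-0.026;q=C[...,:2]-[557.5,-92]; X=q@[np.cos(yaw),np.sin(yaw)]; Y=q@[-np.sin(yaw),np.cos(yaw)]
for y0 in (-90,-50,-30,30,50):
    k=(abs(X-93)<14)&(C[...,2]>110)&(C[...,2]<165)&(abs(Y-y0)<10); print(y0,np.median(C[...,2][k]))
E
```

```text
8.425 [535.   -5.9 103.7] [0.30640788 5.45366807 0.36964854] 24.476174482881873
-90 141.39881986948694
-50 134.99446448879115
-30 133.57739310064608
30 123.34571687869061
50 120.07981756647615
```

View pics/s2.png

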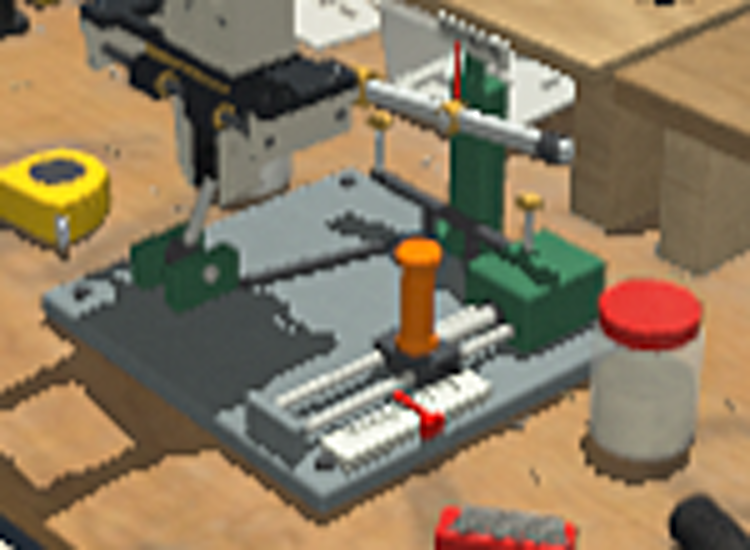

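The beam is down and at rest, and the lever leans back. Next I'll swing it forward with some overshoot.

step_arm(targets=[0.1,0.06,0,-0.03,0,0,0,0.1,0.12,0,-0.05,0,0,0,0.1,0.18,0,-0.07,0,0,0,0.1,0.25,0,-0.08,0,0,0,0.1,0.31,0,-0.08,0,0,0,0.1,0.38,0,-0.08,0,0,0,0.1,0.44,0,-0.07,0,0,0,0.1,0.5,0,-0.05,0,0,0,0.1,0.56,0,-0.03,0,0,0,0.1,0.62,0,0,0,0,0,0.1,0.66,0,0.02,0,0,0,0.1,0.69,0,0.035,0,0,0,0.1,0.69,0,0.035,0,0,0])

```text
time: 10.15
tool_pos: [470.8, -4.2, 102.8]
tcp_rot: [3.141, 0.013, 3.112]
contact_force: [8.9, 9.4, 9.1]
grip_width: 24.0
finger_force: 30.0
```

step_arm(targets=[0.1,0.03,0,0.015,0,0,0,0.1,0.05,0,0.025,0,0,0,0.1,0.05,0,0.025,0,0,0])

```text
time: 10.52
tool_pos: [470.5, -4.2, 102.6]
tcp_rot: [3.141, 0.024, 3.112]
contact_force: [18.1, 11.8, 16.7]
grip_width: 24.3
finger_force: 30.0
```

step_arm(targets=[0.1,-0.1,0,-0.04,0,0,0,0.6,-0.1,0,-0.04,0,0,0,0.6,-0.1,0,-0.04,0,0,0,0.6,-0.1,0,-0.4,0,0,0,0.6,-0.1,0,-0.9,0,0,0,0.6,-0.1,0,-0.9,0,0,0])

```text
time: 11.28
tool_pos: [472.7, -5.5, 190.7]
tcp_rot: [-3.14, 0.007, 3.112]
contact_force: [0.1, -0.4, -0.9]
grip_width: 54.8
finger_force: 0.0
```

step_arm(targets=[0.6,0,-0.5,-0.2,0,0,0,0.6,0,-1,-0.3,0,0,0,0.6,0,-1,-0.3,0,0,0])

```text
time: 11.65
tool_pos: [467.7, -107.7, 217.2]
tcp_rot: [-3.141, -0.0, 3.108]
contact_force: [-0.1, -0.2, -0.6]
grip_width: 55.4
finger_force: 0.0
```

step_arm(targets=[0.6,0,-0.5,0,0,0,0,0.6,0,-0.7,0,0,0,0,0.6,0,-0.7,0,0,0,0])

```text
time: 12.02
tool_pos: [465.6, -174.9, 216.7]
tcp_rot: [3.14, -0.002, 3.111]
contact_force: [-0.4, 0.0, -0.1]
grip_width: 55.2
finger_force: 0.0
```

```bash
python3 look.py pics/s3.png; python3 - <<'E'
from h import *
K,W=cam('scene')
z=np.load('last.npz')
C=cloud(K,W,z['d']);yaw=-0.026;q=C[...,:2]-[557.5,-92]; X=q@[np.cos(yaw),np.sin(yaw)]; Y=q@[-np.sin(yaw),np.cos(yaw)]
for y0 in (-90,-50,-30,30,50):
    k=(abs(X-93)<14)&(C[...,2]>110)&(C[...,2]<165)&(abs(Y-y0)<10); print(y0,np.median(C[...,2][k]))
K,W=cam('wrist'); p,d=bot.capture('wrist'); np.savez('w1c.npz',K=K,W=W,p=p,d=d)
a=cv2.resize(z['a'][165:275,255:405],None,fx=3.5,fy=3.5,interpolation=cv2.INTER_CUBIC)
b=cv2.resize(p[100:300,150:400],None,fx=2,fy=2)[:385]
cv2.imwrite('pics/s3b.png',np.hstack([a[:385,:300],b])); 
E
```

```text
12.025 [ 465.6 -174.9  216.7] [-0.42909473  0.03584346 -0.06254836] 55.19708382179761
-90 129.86150047311617
-50 129.89120712650202
-30 129.47995184417846
30 120.5135053463323
50 nan
  return _methods._mean(a, axis=axis, dtype=dtype,
  ret = ret.dtype.type(ret / rcount)
```

View pics/s3b.png

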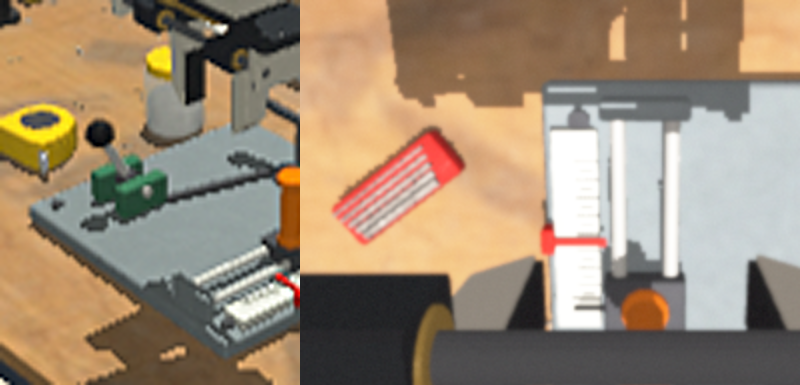

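The beam is level again and the lever leans forward. In wrist pixels the mark is at about (287,220), the index at (294,253) and the cap at (322,255).

```bash
cat > meas.py <<'E'
from h import *
yaw=-0.027; ox=np.array([np.cos(yaw),np.sin(yaw)])
def redline(p,K,W,z=34):
    h=cv2.cvtColor(p,cv2.COLOR_BGR2HSV); m=((h[...,0]<6)|(h[...,0]>174))&(h[...,1]>150)&(h[...,2]>100)
    v,u=np.nonzero(m); P=np.array([onplane(K,W,a,b,z) for a,b in zip(u,v)])
    k=(P[:,0]>460)&(P[:,0]<530)&(P[:,1]<-197)&(P[:,1]>-218)
    return u[k],v[k],P[k]
def prof(p,K,W,y,z,x0=480,x1=570):
    # grey profile along own x at own line through world y at x=540
    xs=np.arange(x0,x1,0.5); out=[]
    M=np.linalg.inv(W)
    for x in xs:
        q=K@(M@np.array([x,y+(x-540)*np.tan(yaw),z,1]))[:3]; out.append(q[:2]/q[2])
    out=np.array(out,np.float32)
    return xs,out,cv2.remap(p,out[:,0][None],out[:,1][None],cv2.INTER_LINEAR)[0]
def dark(p,K,W,ys=(-203,-205,-207),z=37):
    for y in ys:
        xs,uv,c=prof(p,K,W,y,z); g=c.max(1).astype(float); i=g.argmin(); k=(g<g[i]+40)&(abs(xs-xs[i])<5)
        print('y',y,'dark x',xs[k].mean(),'g',g[i],'uv',uv[i].round(1))
E
python3 - <<'E'
from meas import *
z=np.load('w1c.npz');p,K,W=z['p'],z['K'],z['W']
u,v,P=redline(p,K,W); print('mark',len(u),u.min(),u.max(),np.unique(v,return_counts=True),P.mean(0))
dark(p,K,W)
print('cap',onplane(K,W,322.5,255,106)); print('index tip y',onplane(K,W,288,253,37))
z=np.load('last.npz');K,W=cam('top'); u,v,P=redline(z['b'],K,W); print(len(u),P.mean(0)); dark(z['b'],K,W)
E
```

```text
mark 58 282 301 (array([219, 220, 221, 222]), array([17, 20, 20,  1])) [ 506.52593653 -207.67616967   34.        ]
y -203 dark x 561.5 g 67.0 uv [297.6 266.3]
y -205 dark x 561.75 g 67.0 uv [295.8 266.4]
y -207 dark x 561.75 g 66.0 uv [294.  266.8]
cap [ 512.57371418 -174.64567012  106.        ]
index tip y [ 543.54133827 -213.2148648    37.        ]
0 [nan nan nan]
y -203 dark x 482.25 g 110.0 uv [363.6 249.5]
y -205 dark x 482.25 g 111.0 uv [364.3 249.4]
y -207 dark x 482.25 g 113.0 uv [365.1 249.4]<stdin>:6: RuntimeWarning: Mean of empty slice.
  ret = um.true_divide(
```

step_arm(targets=[0.6,-0.5,0.02,0.1,0,0,0,0.6,-0.775,0.025,0.4,0,0,0,0.6,-0.775,0.025,0.6,0,0,0,0.6,-0.775,0.025,0.6,0,0,0])

```text
time: 12.68
tool_pos: [542.8, -172.8, 156.0]
tcp_rot: [3.14, -0.004, 3.114]
contact_force: [-0.0, -0.2, 0.6]
grip_width: 55.3
finger_force: 0.0
```

step_arm(targets=[0.6,0,0,0.35,0,0,0,0.6,0,0,0.69,0,0,0,0.6,0,0,0.69,0,0,0,0.6,0,0,0.69,0,0,0])

```text
time: 13.18
tool_pos: [544.5, -174.7, 90.6]
tcp_rot: [-3.141, 0.002, 3.113]
contact_force: [1.0, -0.2, 0.6]
grip_width: 55.1
finger_force: 0.0
```

```bash
python3 - <<'E'
from meas import *
print(bot.get_obs()['tool_pos'],bot.get_obs()['contact_force'])
K,W=cam('wrist'); p,d=bot.capture('wrist'); np.savez('w2c.npz',K=K,W=W,p=p,d=d)
cv2.imwrite('pics/w2.png',cv2.resize(p[100:280,180:440],None,fx=3,fy=3,interpolation=cv2.INTER_CUBIC))
u,v,P=redline(p,K,W); print('mark',len(u),u.min(),u.max(),P.mean(0)); dark(p,K,W)
E
```

```text
[ 544.46909268 -174.72873799   90.63689155] [ 1.02280435 -0.18152831  0.57640596]
mark 205 250 284 [ 507.58871994 -207.42888535   34.        ]
y -203 dark x 544.25 g 40.0 uv [277.8 229.3]
y -205 dark x 544.0 g 41.0 uv [274.6 229.3]
y -207 dark x 544.25 g 39.0 uv [271.5 229.4]
```

View pics/w2.png

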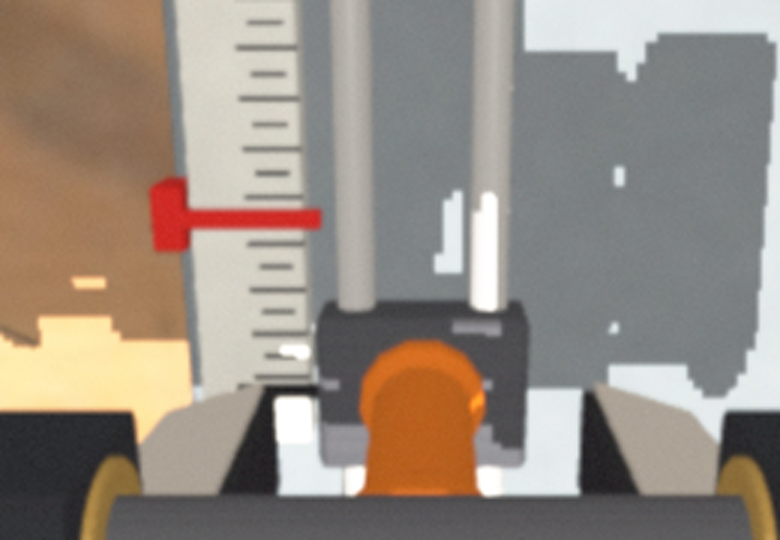

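The index is at crop (285,388) and the mark at (255,218), about 36.5 mm apart; the grip is centred between the fingers. I'll close on it and draw most of the way.

step_arm(targets=[0.05,0,0,0,0,0,0,0.05,0,0,0,0,0,0,0.05,0,0,0,0,0,0,0.05,0,0,0,0,0,0,0.05,0,0,0,0,0,0,0.05,0,0,0,0,0,0])

```text
time: 13.98
tool_pos: [543.7, -176.0, 89.1]
tcp_rot: [-3.14, 0.001, 3.112]
contact_force: [-1.8, -5.3, 0.9]
grip_width: 25.2
finger_force: 30.0
```

step_arm(targets=[0.05,0.05,0,0,0,0,0,0.05,0.1,0,0,0,0,0,0.05,0.15,0,0,0,0,0,0.05,0.2,0,0,0,0,0,0.05,0.25,0,0,0,0,0,0.05,0.28,0,0,0,0,0,0.05,0.3,0,0,0,0,0,0.05,0.31,0,0,0,0,0,0.05,0.31,0,0,0,0,0,0.05,0.31,0,0,0,0,0])

```text
time: 15.22
tool_pos: [514.6, -175.1, 89.1]
tcp_rot: [-3.139, 0.005, 3.112]
contact_force: [6.4, -5.1, -4.3]
grip_width: 25.2
finger_force: 30.0
```

```bash
cat > m3.py <<'E'
from meas import *
import sys
print(bot.get_obs()['tool_pos'],bot.get_obs()['contact_force'])
K,W=cam('wrist'); p,d=bot.capture('wrist')
cv2.imwrite(sys.argv[1],cv2.resize(p[130:260,200:380],None,fx=4,fy=4,interpolation=cv2.INTER_CUBIC))
u,v,P=redline(p,K,W); print('mark',len(u),u.min(),u.max(),P.mean(0)); dark(p,K,W,ys=(-198,-200,-202,-204,-206))
E
python3 m3.py pics/w3.png
```

```text
[ 514.6463931  -175.13802902   89.11307725] [ 6.3556553  -5.12181277 -4.34768644]
mark 179 255 287 [ 507.27702508 -207.565832     34.        ]
y -198 dark x 563.25 g 49.0 uv [289.7 296.3]
y -200 dark x 561.5 g 78.0 uv [286.7 295. ]
y -202 dark x 541.75 g 81.0 uv [282.6 266.5]
y -204 dark x 514.5 g 79.0 uv [277.9 230.5]
y -206 dark x 515.0 g 52.0 uv [274.8 231.3]
```

View pics/w3.png

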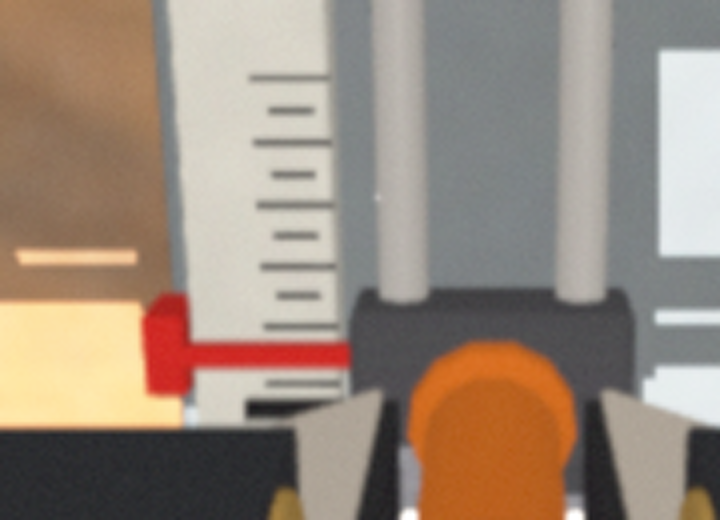

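The index is at crop (270,408) and the red line at (270,355), with about 7.3 mm still to go. The slide has followed the hand without slipping.

step_arm(targets=[0.05,0.03,0,0,0,0,0,0.05,0.05,0,0,0,0,0,0.05,0.06,0,0,0,0,0,0.05,0.06,0,0,0,0,0,0.05,0.06,0,0,0,0,0])

```text
time: 15.9
tool_pos: [508.8, -175.0, 89.1]
tcp_rot: [-3.139, 0.005, 3.112]
contact_force: [7.4, -4.5, -4.5]
grip_width: 25.5
finger_force: 30.0
```

```bash
cat >> m3.py <<'E'
for y in (-204,-206,-208,-210):
    xs,uv,c=prof(p,K,W,y,37,495,525); c=c.astype(int)
    print(y,[(float(x),int(q[1]*10)/10,*map(int,k)) for x,q,k in list(zip(xs,uv,c))[14:50:3]])
E
python3 m3.py pics/w4.png
```

```text
[ 508.81578227 -175.01711876   89.11376234] [ 7.37706607 -4.53397116 -4.52815539]
mark 184 256 287 [ 507.0827917  -207.79818392   34.        ]
y -198 dark x 558.0 g 49.0 uv [289.9 297.3]
y -200 dark x 560.5 g 76.0 uv [287.1 301.2]
y -202 dark x 535.75 g 80.0 uv [282.6 266.2]
y -204 dark x 509.0 g 78.0 uv [278.  230.9]
y -206 dark x 509.0 g 45.0 uv [274.9 231. ]
-204 [(502.0, 220.5, 161, 170, 175), (503.5, 222.7, 148, 158, 189), (505.0, 225.0, 38, 44, 201), (506.5, 227.2, 33, 40, 201), (508.0, 229.4, 38, 38, 119), (509.5, 231.6, 93, 99, 106), (511.0, 233.8, 148, 161, 170), (512.5, 236.0, 152, 164, 174), (514.0, 238.1, 151, 164, 174), (515.5, 240.3, 152, 165, 174), (517.0, 242.5, 152, 165, 175), (518.5, 244.6, 152, 164, 174)]
-206 [(502.0, 220.6, 166, 176, 181), (503.5, 222.8, 146, 156, 190), (505.0, 225.0, 37, 43, 202), (506.5, 227.3, 37, 42, 203), (508.0, 229.5, 35, 35, 111), (509.5, 231.7, 59, 63, 66), (511.0, 233.9, 139, 152, 160), (512.5, 236.0, 149, 162, 172), (514.0, 238.2, 148, 160, 169), (515.5, 240.4, 146, 158, 168), (517.0, 242.5, 145, 158, 167), (518.5, 244.7, 146, 158, 168)]
-208 [(502.0, 220.7, 169, 179, 184), (503.5, 222.9, 144, 154, 191), (505.0, 225.1, 37, 42, 202), (506.5, 227.3, 33, 39, 200), (508.0, 229.6, 35, 34, 107), (509.5, 231.8, 40, 40, 42), (511.0, 233.9, 97, 105, 110), (512.5, 236.1, 106, 111, 118), (514.0, 238.3, 53, 49, 51), (515.5, 240.5, 50, 47, 49), (517.0, 242.6, 48, 47, 50), (518.5, 244.8, 53, 51, 53)]
-210 [(502.0, 220.7, 172, 182, 187), (503.5, 223.0, 137, 146, 186), (505.0, 225.2, 37, 42, 202), (506.5, 227.4, 33, 39, 199), (508.0, 229.6, 35, 35, 101), (509.5, 231.8, 37, 37, 37), (511.0, 234.0, 95, 100, 102), (512.5, 236.2, 102, 106, 112), (514.0, 238.4, 48, 45, 46), (515.5, 240.5, 48, 44, 44), (517.0, 242.7, 48, 45, 44), (518.5, 244.8, 45, 44, 42)]
```

View pics/w4.png

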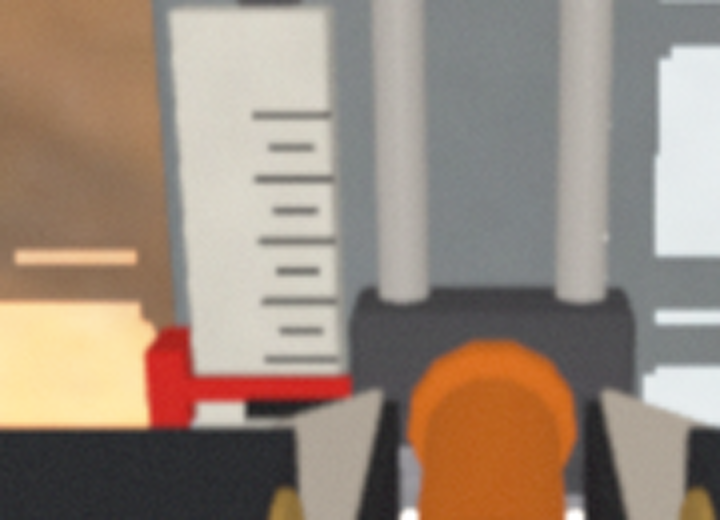

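The index is at crop (270,408) and the line at (270,388). With parallax allowed for, about 2.1 mm remains.

step_arm(targets=[0.05,0.01,0,0,0,0,0,0.05,0.018,0,0,0,0,0,0.05,0.018,0,0,0,0,0,0.05,0.018,0,0,0,0,0])

```text
time: 16.45
tool_pos: [507.1, -175.0, 89.1]
tcp_rot: [-3.139, 0.006, 3.112]
contact_force: [7.7, -5.2, -4.9]
grip_width: 25.3
finger_force: 30.0
```

```bash
python3 m3.py pics/w5.png|head -7; python3 - <<'E'
from meas import *
# index and mark edges via profile at y=-209, fine
K,W=cam('wrist'); p,d=bot.capture('wrist')
for y in (-206,-208,-210,-212):
    xs,uv,c=prof(p,K,W,y,37,498,516); c=c.astype(int); r=c[:,2]-c[:,1]
    red=uv[r>70,1]; blk=uv[(c.max(1)<75),1]
    print(y,'red rows',red.min().round(2),red.max().round(2),'black',blk.min().round(2) if len(blk) else 0,blk.max().round(2) if len(blk) else 0)
    for nm,z,v in (('mark',34,(red.min()+red.max())/2),('idx',37,(blk.min()+blk.max())/2 if len(blk) else 0)): print('  ',nm,onplane(K,W,uv[20,0],v,z)[0].round(2))
E
```

```text
[ 507.13089814 -174.96375817   89.11689565] [ 7.74757146 -5.19015644 -4.86842374]
mark 104 256 287 [ 506.58668574 -209.00430872   34.        ]
y -198 dark x 555.75 g 49.0 uv [289.8 296.2]
y -200 dark x 558.5 g 74.0 uv [287.  300.8]
y -202 dark x 534.25 g 82.0 uv [282.6 266.5]
y -204 dark x 507.25 g 80.0 uv [278.  230.4]
y -206 dark x 507.5 g 52.0 uv [274.9 231.2]
-206 red rows 226.08 229.03 black 230.5 231.96
   mark 506.2
   idx 507.5
-208 red rows 226.16 229.11 black 230.58 242.9
   mark 506.2
   idx 511.22
-210 red rows 226.24 229.19 black 230.66 242.98
   mark 506.2
   idx 511.22
-212 red rows 226.33 229.28 black 230.74 243.06
   mark 506.2
   idx 511.22
```

View pics/w5.png

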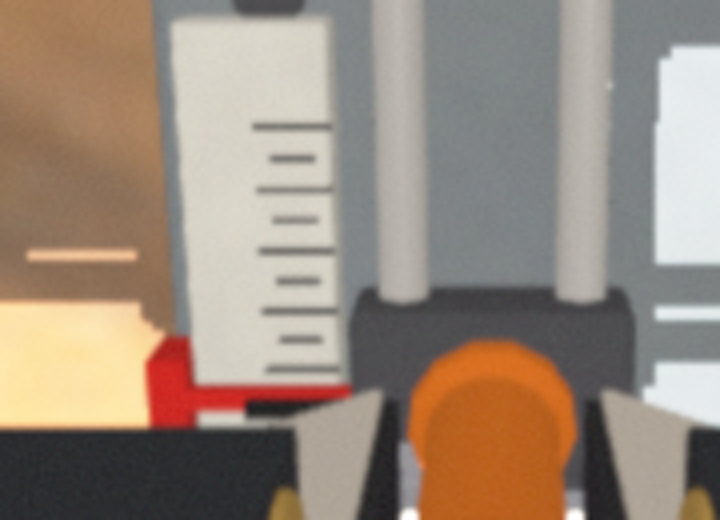

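The line is centred at crop row 398 and the index at 408. About 7 rows of that is parallax, so roughly 0.4 mm remains. One last nudge, then settle.

step_arm(targets=[0.05,0.004,0,0,0,0,0,0.05,0.004,0,0,0,0,0,0.05,0.004,0,0,0,0,0,0.05,0.004,0,0,0,0,0])

```text
time: 17.05
tool_pos: [506.8, -175.0, 89.1]
tcp_rot: [-3.139, 0.006, 3.112]
contact_force: [8.2, -4.9, -5.5]
grip_width: 25.3
finger_force: 30.0
```

```bash
python3 - <<'E'
from meas import *
o=bot.get_obs(); print(o['time'],o['tool_pos'],o['grip_width'],o['finger_force'])
K,W=cam('wrist'); p,d=bot.capture('wrist')
c=p[215:238,252].astype(int); print([(215+i,*k) for i,k in enumerate(c)])
c=p[215:238,265].astype(int); print([(215+i,*k) for i,k in enumerate(c)])
r=p[215:238,250:255].astype(int).mean(1); w=np.clip(r[:,2]-r[:,1]-20,0,None); v=(w*np.arange(215,238)).sum()/w.sum(); print('mark v',v,onplane(K,W,252,v,34))
print('idx',[onplane(K,W,265,v,37)[0].round(2) for v in (231.2,231.6,232)])
E
```

```text
17.05 [ 506.81127347 -174.97351042   89.13181277] 25.316668902963954 29.999413546174765
[(215, np.int64(192), np.int64(205), np.int64(209)), (216, np.int64(194), np.int64(206), np.int64(210)), (217, np.int64(192), np.int64(205), np.int64(209)), (218, np.int64(194), np.int64(206), np.int64(210)), (219, np.int64(195), np.int64(205), np.int64(211)), (220, np.int64(193), np.int64(204), np.int64(209)), (221, np.int64(193), np.int64(205), np.int64(209)), (222, np.int64(196), np.int64(207), np.int64(210)), (223, np.int64(196), np.int64(209), np.int64(212)), (224, np.int64(193), np.int64(204), np.int64(212)), (225, np.int64(181), np.int64(191), np.int64(207)), (226, np.int64(138), np.int64(148), np.int64(194)), (227, np.int64(78), np.int64(84), np.int64(191)), (228, np.int64(36), np.int64(41), np.int64(201)), (229, np.int64(38), np.int64(43), np.int64(209)), (230, np.int64(35), np.int64(40), np.int64(208)), (231, np.int64(41), np.int64(45), np.int64(208)), (232, np.int64(70), np.int64(75), np.int64(205)), (233, np.int64(132), np.int64(141), np.int64(209)), (234, np.int64(185), np.int64(196),
[... 778 characters left out ...]
 np.int64(196)), (227, np.int64(77), np.int64(83), np.int64(188)), (228, np.int64(37), np.int64(41), np.int64(185)), (229, np.int64(31), np.int64(37), np.int64(149)), (230, np.int64(36), np.int64(37), np.int64(82)), (231, np.int64(34), np.int64(33), np.int64(36)), (232, np.int64(39), np.int64(38), np.int64(38)), (233, np.int64(50), np.int64(51), np.int64(55)), (234, np.int64(98), np.int64(102), np.int64(106)), (235, np.int64(141), np.int64(150), np.int64(153)), (236, np.int64(134), np.int64(138), np.int64(145)), (237, np.int64(81), np.int64(83), np.int64(85))]
mark v 229.6659604519774 [ 506.93483098 -220.31164734   34.        ]
idx [np.float64(506.99), np.float64(507.27), np.float64(507.54)]
```

The index and mark agree to about 0.3 mm, and the grip is held at 30 N. I'm handing in.

```bash
python3 -c "
from plant import bot
print(bot.close_job())"
```

```text
the job is handed in; nothing more can be done
None
```

I let the beam down, waited for it to rest and locked it level again. I then drew the slide to within about 0.3 mm of the red mark and handed the job in while still holding it; the gripper sits on the wider cap at the top of the orange grip, and it did not slip.

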